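# Set out the green enamel for two medals

## Robot

A 6-joint arm with a two-finger parallel gripper is mounted at the origin on a cart in front of the work surface, level with it; the furniture and walls round the work are solid. World frame = base frame: x ahead of the robot, y to its left, z up, the work surface at z = 0. Lengths are in mm, angles in rad, forces in N, time in s.
With the tool pointing down it reaches from about 275 to 975 mm from the base axis. Payload 8.4 kg.
Tool frame: the origin (TCP) lies between the finger pads; the fingertips stand 11 mm ahead of it and the grasp point (between the pads) lies 8 mm behind it; z points along the fingers, y is the line along which they close (so a half turn about z gives the same grasp; the last joint's range is limited). The gripper opens to 92 mm and grips with 3 to 60 N. Pads are 20 mm wide; open, the fingers measure 128 mm over their backs; the gripper's body (75 mm by 189 mm) begins 69 mm behind the grasp point.
Start: joints at [1.11, 0.353, 1.633, -0, 1.155, -0.002], TCP at [276.794, 560.368, 225.583] pointing down, gripper open.
Joint ranges: [-2.63, 2.63], [-0.92, 2.1], [0.06, 2.66], [-1.3, 4.44], [0, 2.69], [-3.02, 3.02]. Speed limits (rad/s): [2.22, 2.22, 2.79, 3.14, 3.14, 3.14].

## Interface

Orientations are given as a rotation vector (axis times angle).
In Python, from workcell import robot, ticket, capture gives the robot as it stands (robot), with the cameras as plain functions and the job (ticket).
- The arm moves only by the shell command python3 steer.py 'ROWS' [FORCE]. ROWS is a JSON list of rows, 1 to 10 of them, each of 7 numbers: a rotation vector rx, ry, rz in rad, then dx, dy, dz in mm, then the opening from 0.0 (shut) to 1.0 (fully open); each row shifts and turns the commanded pose from where the row before left it, along the tool's axes as they then stand; what a row does not reach is not made up. A row lasts 1/12 s, in which the tool goes at most 41.7 mm and 0.125 rad, less where a joint would pass 70% of its speed; a pose out of reach is approached as far as the arm can. The fingers move at their own pace and stop on an object; FORCE is the grip in N (left out, the last holds). Time passes only in rows, so rows that do not move let the fingers close. It prints the time, the measured TCP pose, the force, the opening and the grip force at its end.
- robot.get_state(): the state, without advancing time (a new reading comes with each control period).
- capture(name): name is "side" or "top"; returns a dict with "frame" (400x640x3 uint8, red, green, blue), "fx", "fy", "cx", "cy" (pixels), "extrinsics" (4x4, takes a point from world to camera coordinates). Camera axes: x right, y down, z forward; pixel columns grow to the right and rows downward; lengths in mm; the calibration is good to about 2 mm. A picture is of the moment at which its call begins. There is no depth.
- ticket.hand_in(): hands the job in; it is judged then, once.
The state is a dict: "clock": time; "qpos": joint angles; "joint_vel": joint speeds; "joint_torque": joint torques, N m; "eef_pos": TCP position; "orientation": TCP orientation; "wrist_force": force on the tool from outside, world axes, zero at the start; "moment": the same for the moment, N m; "opening": opening from 0.0 (shut) to 1.0 (fully open); "gripper_force": force on a finger pad.
Only numpy, scipy, OpenCV 4.12 (cv2) and the standard library are available. Lean on these libraries where they do the work, as an engineer would, in place of code of your own. Each camera call takes 0.05 s, during which the arm holds its last target. There are 200 camera calls.

## Task

The gold and the silver medal lying side by side are to be filled with green next. Stand the green enamel jar upright midway between these two medals, and lay the green syringe well down in the free groove of the syringe rest, level with the white syringe beside it and with its nozzle pointing the same way. Keep the jar upright throughout and leave the medals, the other jars and the white syringe where they are.

Things in the scene. Friction and masses are not known exactly. Their poses are not given: they have to be found in the camera images.
- gold_medal: Gold-coloured octagonal medal, 90 mm across flats, 8 mm thick, 0.2 kg, lying flat and loose on the bench. Origin at the centre of its underside, z up. Its -y axis points to the centre of the silver medal, 190 mm away.
- silver_medal: Silver-coloured octagonal medal of the same size, lying flat and loose, its centre 190 mm from that of the gold medal. Origin at the centre of its underside, z up; its own yaw has no meaning. (A bronze-coloured medal farther back is not part of the job.)
- green_jar: Green enamel jar, upright, loose, 55 g, 38 mm in diameter and 42 mm high with its black cap; origin at the centre of its underside, z up. To be placed; grasp it round the body, at 15 to 35 mm height, from any side.
- yellow_jar: Yellow enamel jar, upright, loose, 55 g, 38 mm in diameter and 42 mm high with its white cap; origin at the centre of its underside, z up. Stays where it is.
- white_jar: White enamel jar, upright, loose, 55 g, 38 mm in diameter and 42 mm high with its white cap; origin at the centre of its underside, z up. Stays where it is.
- green_syringe: Syringe of green enamel, 28 g, loose, lying flat on the bench, 154 mm long along its y: nozzle tip at y -77 mm, finger flange (33 mm wide in x, 20 high, 2 thick) at +49, thumb plate of the fixed plunger at +77. The 20 mm round barrel runs from y -50 to +48, its axis 10 mm above the origin; grasp across it near y 0. Origin midway along on the underside, z up.
- green_barrel (a point): Point on the green syringe's barrel axis at the middle of its length, 10 mm above the syringe's origin.
- green_nozzle (a point): Tip of the green syringe's nozzle, 77 mm from green_barrel along the axis.
- white_syringe: Dispensing syringe with white enamel, same shape and axes as the green one (nozzle to its -y), lying loose in one groove of the rest; its y axis is parallel to the rest's. Stays where it is.
- syringe_rest: Grey rest, fixed; base plate 124 (x) x 78 (y) x 4 mm; two notched bars along x, 10 mm thick, at y -32 and +32, tops 19 mm high. Grooves along y at x -27.5 (white syringe) and +27.5 (free): notches 24 mm wide, 34 at the mouth, floor 8 mm above the bench. A barrel lies on both bars, flange beyond the +y bar; fingers have 54 mm between the bars. Origin: centre of underside, z up.
- free_groove (a point): Where the middle of the barrel axis comes to lie in the free groove: x = 27.5, y = 0, z = 18 mm in the rest's frame; its axes are the rest's, so the white syringe's nozzle points to -y.

How it is judged:
By the outcome, as a careful person would: the job done as asked, in the order asked, and still so for the second after the job is handed in, with the robot touching nothing.
It also fails if it takes over 64 s, if anything falls off the work surface, if the arm or the gripper's body presses on something with over 40 N, if the wrist force passes 120 N, or if a joint passes its speed limit or range.

## Working session

There is one attempt and no reset: what is moved stays moved. The work goes in short steps, Python scripts to look and compute and a shell command to move; the robot and the scene stay as the last step left them, time stands still between calls to the robot, and variables do not carry over. Pictures are saved under pics/ and viewed, at most 10 in all, crops included, and the job is handed in when it is done.

```bash
ls; mkdir -p pics
python3 - <<'E'
from workcell import robot, ticket, capture
import cv2,numpy as np,json
for n in("top","side"):
    c=capture(n); cv2.imwrite(f"pics/{n}0.png",c["frame"][:,:,::-1])
    print(n,c["fx"],c["fy"],c["cx"],c["cy"],np.round(c["extrinsics"],4).tolist())
print(robot.get_state())
E
```

```text
pics
steer.py
workcell.py
top 367.5077193245246 367.5077193245246 323.76378172181893 196.83130791248368 [[-0.0744, -0.9972, 0.0025, 173.058], [-0.9762, 0.0723, -0.2045, 525.2241], [0.2037, -0.0177, -0.9789, 789.1146], [0.0, 0.0, 0.0, 1.0]]
side 416.7728448683348 416.7728448683348 312.59414230420816 192.78815138492365 [[0.9836, -0.1794, -0.0207, -483.7531], [-0.1177, -0.5499, -0.8269, 204.4391], [0.137, 0.8157, -0.562, 742.1476], [0.0, 0.0, 0.0, 1.0]]
{'clock': 0.1, 'qpos': array([ 1.10962168e+00,  3.53571955e-01,  1.63402612e+00,  3.45832054e-05,
        1.15519106e+00, -2.42531082e-03]), 'joint_vel': array([ 0.00083705, -0.0023099 , -0.00244437,  0.00070507, -0.00279945,
       -0.00087071]), 'joint_torque': array([-6.23233955e-04, -5.94905090e+01, -3.34929800e+01,  6.99310773e-02,
        1.81701046e-02, -6.36565369e-05]), 'eef_pos': array([276.58848769, 560.00949833, 224.95748319]), 'orientation': array([-7.14251340e-01, -3.05900731e+00,  1.81757074e-03]), 'wrist_force': array([-0.01531998, -0.06909654,  0.10466063]), 'moment': array([ 0.01372916, -0.01693174, -0.01196237]), 'gripper_force': 0.0, 'opening': 0.9997574057043411}
```

View pics/top0.png

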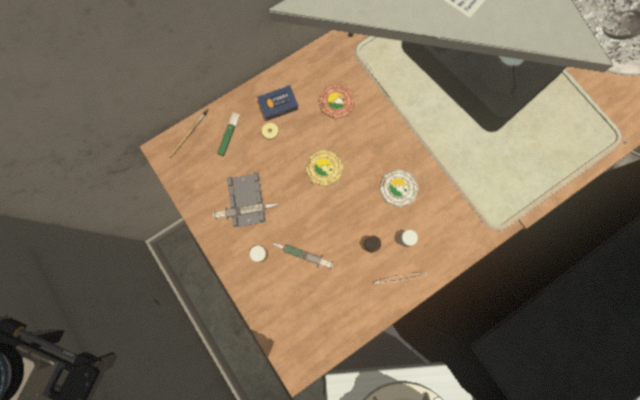

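View pics/side0.png

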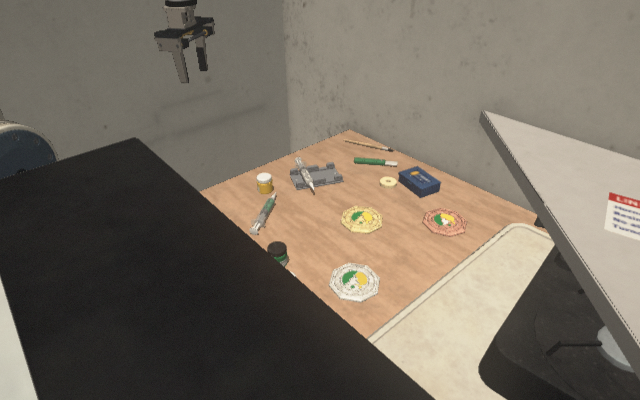

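The top view shows the rest at about (246,200) with the white syringe in it, the green syringe from (275,245) to (331,265), and the green jar's black cap at (372,243). The gold medal is at (324,168) and the silver at (399,188). I'll enlarge these areas.

Run:
```python
import cv2
im=cv2.imread("pics/top0.png"); s=cv2.imread("pics/side0.png")
for n,i,x,y in(("a",im,200,165),("b",im,290,145),("c",s,235,145)):
    cv2.imwrite(f"pics/{n}.png",cv2.resize(i[y:y+120,x:x+160],None,fx=5,fy=5,interpolation=cv2.INTER_CUBIC))
```

```text
(no output)
```

View pics/a.png

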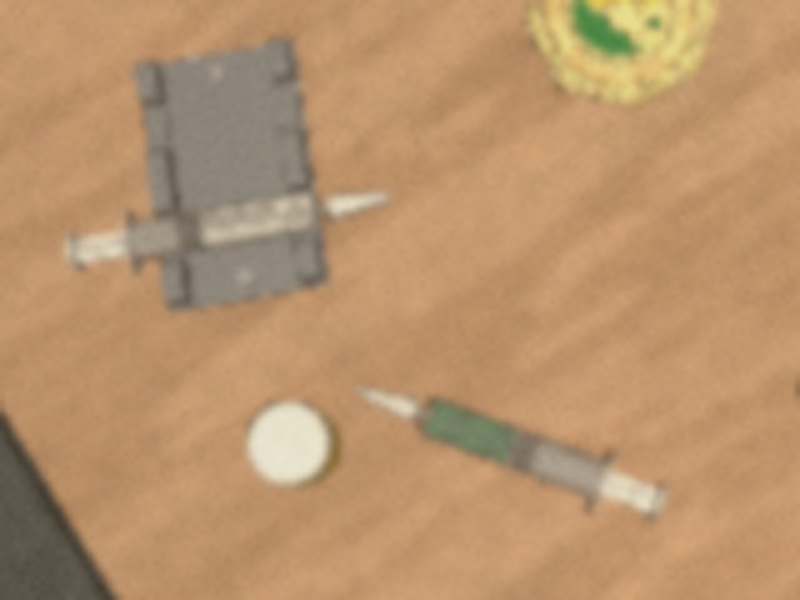

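View pics/b.png

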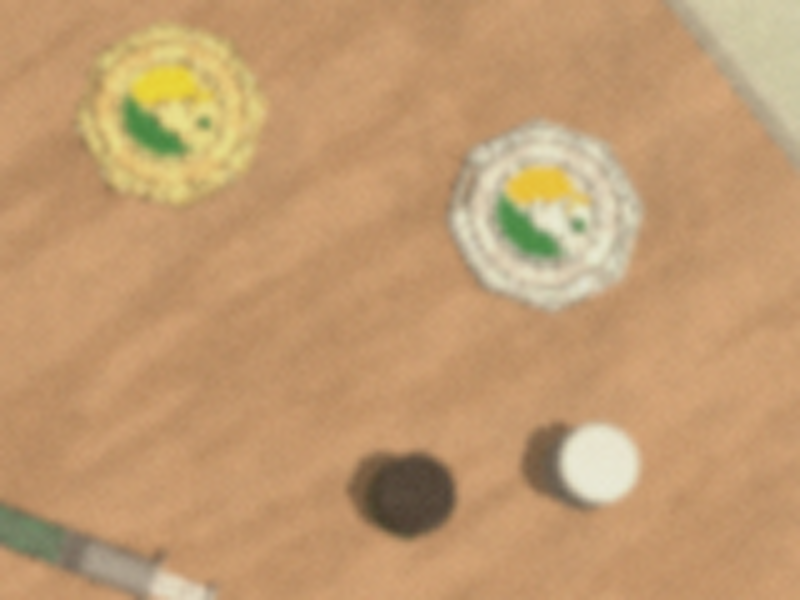

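View pics/c.png

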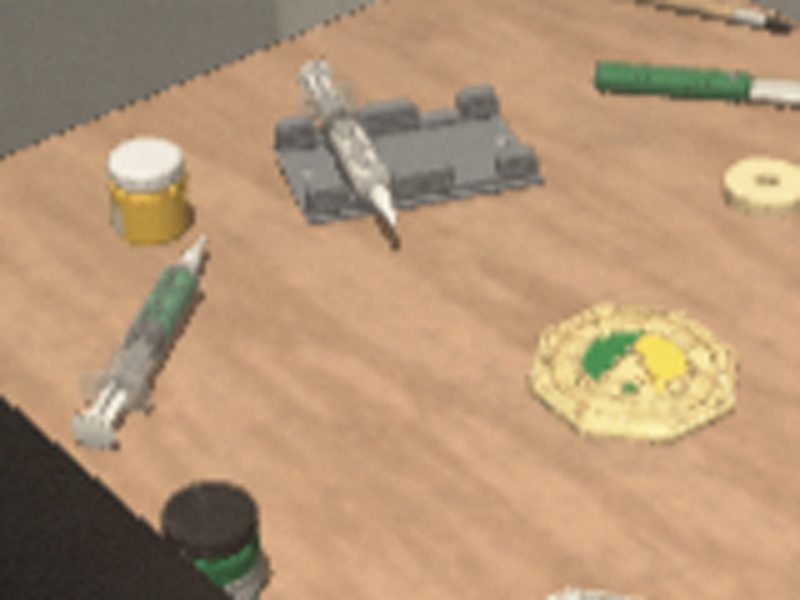

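Crop a: rest corners are about (137,65), (291,40), (325,280) and (170,306). White syringe nozzle is at (389,197) and thumb plate at (70,250). Green nozzle is at (360,389), thumb plate at (657,500). Crop b: gold (172,114), silver (545,214), green cap (411,494), white cap (600,464). Crop c (side): green cap (211,512), green nozzle (204,237), white nozzle (395,240), gold (634,370).

```bash
cat > geo.py <<'E'
import numpy as np
from workcell import robot, ticket, capture
K={'top':(367.5077,323.7638,196.8313,np.array([[-0.0744,-0.9972,0.0025,173.058],[-0.9762,0.0723,-0.2045,525.2241],[0.2037,-0.0177,-0.9789,789.1146]])),
'side':(416.7728,312.5941,192.7882,np.array([[0.9836,-0.1794,-0.0207,-483.7531],[-0.1177,-0.5499,-0.8269,204.4391],[0.137,0.8157,-0.562,742.1476]]))}
def world(cam,u,v,z):
    f,cx,cy,E=K[cam]; R,t=E[:,:3],E[:,3]
    o=-R.T@t; d=R.T@np.array([(u-cx)/f,(v-cy)/f,1]); return o+d*(z-o[2])/d[2]
def crop(cam,x0,y0,u,v,z): return world(cam,x0+(u+.5)/5-.5,y0+(v+.5)/5-.5,z)
def tool():
    """TCP pose: position, tool x azimuth, y azimuth (deg)"""
    from scipy.spatial.transform import Rotation as R
    s=robot.get_state(); M=R.from_rotvec(s['orientation']).as_matrix(); return s['eef_pos'],M
E
python3 - <<'E'
from geo import *
np.set_printoptions(precision=1,suppress=True)
A=lambda u,v,z:crop('top',200,165,u,v,z)
B=lambda u,v,z:crop('top',290,145,u,v,z)
C=lambda u,v,z:crop('side',235,145,u,v,z)
def ax(n,p,q): d=q-p; print(n,p,q,'mid',(p+q)/2,'len',np.hypot(*d[:2]),'az',np.degrees(np.arctan2(d[1],d[0])))
cs=[A(*c,19) for c in((137,65),(291,40),(325,280),(170,306))]
ax('rest y dir',(cs[1]+cs[2])/2,(cs[0]+cs[3])/2); ax('rest x',(cs[2]+cs[3])/2,(cs[0]+cs[1])/2)
ax('white syr',A(389,197,18),A(70,250,18))
ax('green syr',A(360,389,10),A(657,500,10)); ax('green syr side',C(204,237,10),C(97,425,10))
ax('gold->silver',B(172,114,8),B(545,214,8))
print('gjar',B(411,494,42),C(211,512,42)); print('gold side',C(634,370,8)); print('yjar',A(289,443,42),C(146,160,42)); print('wjar',B(600,464,42)); print('white noz side',C(395,240,18))
p,M=tool(); print(p,M)
E
```

```text
rest y dir [556.3 282.2  19. ] [549.3 356.1  19. ] mid [552.8 319.2  19. ] len 74.25044944654807 az 95.39315231292613
rest x [493.6 313.   19. ] [612.  325.3  19. ] mid [552.8 319.2  19. ] len 119.04497470052621 az 5.929298593060116
white syr [534.9 244.5  18. ] [520.5 396.4  18. ] mid [527.7 320.5  18. ] len 152.58383729711016 az 95.39855054531374
green syr [445.5 263.5  10. ] [383.9 128.   10. ] mid [414.7 195.8  10. ] len 148.84240061335902 az -114.47639058329
green syr side [448.3 264.2  10. ] [387.7 129.9  10. ] mid [418.  197.1  10. ] len 147.3857650887153 az -114.26562648429648
gold->silver [620.  126.7   8. ] [556.1 -50.8   8. ] mid [588.1  38.    8. ] len 188.6492700631417 az -109.79343558082485
gjar [423.4  32.8  42. ] [428.   27.8  42. ]
gold side [624.2 122.2   8. ]
yjar [420.7 292.3  42. ] [425.  289.2  42. ]
wjar [430.6 -54.4  42. ]
white noz side [536.8 230.6  18. ]
[276.6 560.  225. ] [[-0.9  0.4 -0. ]
 [ 0.4  0.9 -0. ]
 [ 0.  -0.  -1. ]]
```

```bash
cat >> geo.py <<'E'
def plan(x,y,z,yaz):
    """tool-frame move to TCP x,y,z with tool y azimuth yaz deg: rz first, then shift after rz"""
    from scipy.spatial.transform import Rotation as R
    p,M=tool(); a=np.radians(yaz); Y=np.array([np.cos(a),np.sin(a),0]); Z=np.array([0,0,-1.]); T=np.c_[np.cross(Y,Z),Y,Z]
    print('pos',p.round(1),'rotvec(tool)',R.from_matrix(M.T@T).as_rotvec().round(3),'shift',(T.T@(np.array([x,y,z])-p)).round(1))
E
R='[0,0,0.1216,0,0,0,1]'; python3 steer.py "[[0,0,0.12,0,0,0,1],[0,0,0.12,0,0,0,1],[0,0,0.12,0,0,0,1],[0,0,0.12,0,0,0,1],[0,0,0.12,0,0,0,1],[0,0,0.12,0,0,0,1],[0,0,0.12,0,0,0,1],[0,0,0.12,0,0,0,1],[0,0,0.12,0,0,0,1],[0,0,0.12,0,0,0,1]]"
python3 -c "
from geo import *
plan(424,31,120,-20)"
```

```text
clock: 0.93
eef_pos: [276.7, 560.1, 225.2]
orientation: [2.323, 2.115, -0.001]
wrist_force: [0.2, 0.0, 0.1]
opening: 0.999
gripper_force: 0.0
pos [276.7 560.1 225.2] rotvec(tool) [-0.     0.001  0.255] shift [-446.8  319.4  105.2]
```

```bash
python3 steer.py "[[0,0,0.125,0,0,0,1],[0,0,0.125,0,0,0,1],[0,0,0,-32,23,7,1],[0,0,0,-32,23,7,1],[0,0,0,-32,23,7,1],[0,0,0,-32,23,7,1],[0,0,0,-32,23,7,1],[0,0,0,-32,23,7,1],[0,0,0,-32,23,7,1],[0,0,0,-32,23,7,1]]"
python3 steer.py "[[0,0,0,-32,23,7,1],[0,0,0,-32,23,7,1],[0,0,0,-32,23,7,1],[0,0,0,-32,23,7,1],[0,0,0,-32,23,7,1],[0,0,0,0,0,0,1],[0,0,0,0,0,0,1]]"
python3 -c "
from geo import *
plan(424,31,17,-20)"
```

```text
clock: 1.77
eef_pos: [365.4, 256.0, 169.2]
orientation: [2.563, 1.817, -0.0]
wrist_force: [0.6, 1.0, -0.3]
opening: 1.0
gripper_force: 0.0
clock: 2.35
eef_pos: [420.9, 66.9, 134.1]
orientation: [-2.567, -1.81, 0.002]
wrist_force: [0.3, 0.1, -0.2]
opening: 1.0
gripper_force: 0.0
pos [420.9  66.9 134.1] rotvec(tool) [-0.001  0.001  0.006] shift [-32.7  15.2 117.1]
```

```bash
python3 steer.py "[[0,0,0.006,-32.7,15.2,17,1],[0,0,0,0,0,30,1],[0,0,0,0,0,30,1],[0,0,0,0,0,25,1],[0,0,0,0,0,15,1],[0,0,0,0,0,0,1],[0,0,0,0,0,0,1]]"
python3 - <<'E'
from geo import *
import cv2
plan(424,31,17,-20)
s=capture('side')['frame'][:,:,::-1];t=capture('top')['frame'][:,:,::-1]
f=lambda i,x,y:cv2.resize(i[y:y+150,x:x+100],None,fx=4,fy=4,interpolation=cv2.INTER_CUBIC)
cv2.imwrite('pics/d.png',np.hstack([f(s,230,160),f(t,320,150)]))
E
```

```text
clock: 2.93
eef_pos: [423.7, 34.0, 17.3]
orientation: [-2.567, -1.81, 0.003]
wrist_force: [0.2, 0.3, -0.1]
opening: 1.004
gripper_force: 0.0
pos [423.7  34.   17.3] rotvec(tool) [-0.002  0.001  0.007] shift [-2.7  1.3  0.3]
```

View pics/d.png

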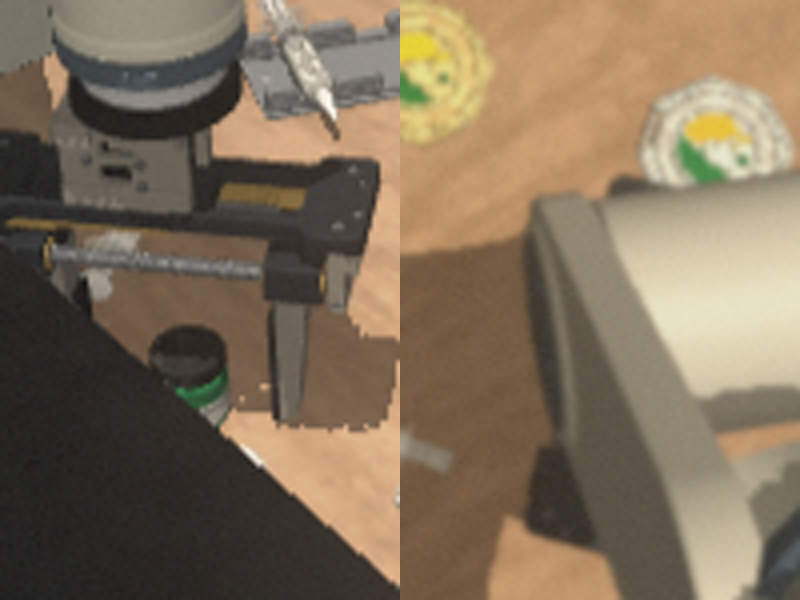

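The side view shows the open fingers either side of the green jar, with the cap at about (188,350) in the crop. Closing and lifting.

```bash
python3 steer.py "[[0,0,0,-2,0,0,0.3],[0,0,0,0,0,0,0.3],[0,0,0,0,0,0,0.3],[0,0,0,0,0,0,0.3],[0,0,0,0,0,0,0.3],[0,0,0,0,0,0,0.3],[0,0,0,0,0,0,0.3],[0,0,0,0,0,0,0.3]]" 15
python3 steer.py "[[0,0,0,0,0,-15,0.3],[0,0,0,0,0,-25,0.3],[0,0,0,0,0,-25,0.3],[0,0,0,0,0,-15,0.3],[0,0,0,0,0,0,0.3],[0,0,0,0,0,0,0.3]]"
python3 -c "
from geo import *
plan(589,37.5,97,-20)"
```

```text
clock: 3.7
eef_pos: [423.9, 30.9, 17.6]
orientation: [2.569, 1.808, 0.0]
wrist_force: [0.5, 0.1, 1.3]
opening: 0.447
gripper_force: 0.3
clock: 4.2
eef_pos: [424.2, 31.0, 98.0]
orientation: [2.568, 1.808, 0.002]
wrist_force: [0.2, -0.2, -1.1]
opening: 0.401
gripper_force: 15.0
pos [424.2  31.   98. ] rotvec(tool) [ 0.002 -0.001  0.005] shift [ 62.4 152.6   1. ]
```

Run:
```python
from geo import *
import cv2
s=capture('side')['frame'][:,:,::-1]
f=lambda i,x,y:cv2.resize(i[y:y+120,x:x+160],None,fx=5,fy=5,interpolation=cv2.INTER_CUBIC)
cv2.imwrite('pics/e.png',f(s,200,150))
```

```text
(no output)
```

View pics/e.png

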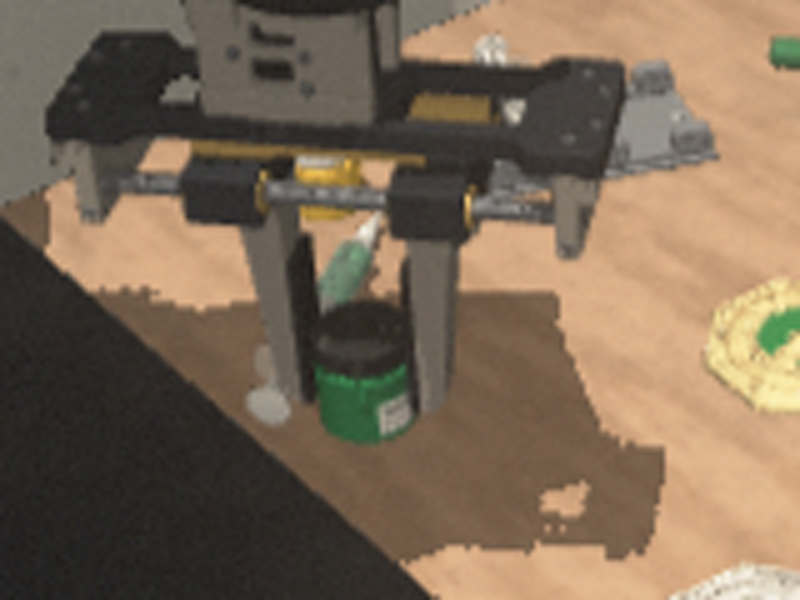

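The side view shows the jar held upright. Its cap's back rim is at row ~300 and the front bottom rim at ~438, centre column ~363. The grip looks a little high on the jar, so I'll compute the jar's height relative to the TCP.

Run:
```python
from geo import *
f,cx,cy,E=K['side']
def pr(P):
    c=E[:,:3]@P+E[:,3]; return np.array([((f*c[0]/c[2]+cx)-200)*5+2,((f*c[1]/c[2]+cy)-150)*5+2])
p,M=tool(); th=np.linspace(0,2*np.pi,60)
for zb in(80,84,88,92):
    ring=lambda r,z:np.array([pr(np.array([p[0]+r*np.cos(t),p[1]+r*np.sin(t),z])) for t in th])
    a,b=ring(18,zb+42),ring(19,zb); print(zb,'top row',a[:,1].min(),'bot row',b[:,1].max(),'cols',b[:,0].min(),b[:,0].max())
for s in(-1,1): print('tip',pr(p+M[:,1]*s*27+np.array([0,0,-11])))
```

```text
80 top row 287.68435578895287 bot row 439.64209468480715 cols 315.4489657516414 417.09104750822956
84 top row 278.93660731605036 bot row 431.2625443397458 cols 314.5043038602817 416.44293498995023
88 top row 270.1375975063236 bot row 422.83344111458644 cols 313.55415595447323 415.79107178828946
92 top row 261.2868744526709 bot row 414.3543441557605 cols 312.5984741059572 415.13542525046955
tip [295.02368311 387.40210271]
tip [435.86888989 400.02376888]
```

```bash
python3 steer.py "[[0,0,0,6,14,0,0.3],[0,0,0,9,22,0,0.3],[0,0,0,12,30,0,0.3],[0,0,0,12,30,0,0.3],[0,0,0,12,30,0,0.3],[0,0,0,8,18,0,0.3],[0,0,0,3.4,8.6,0,0.3],[0,0,0,0,0,0,0.3],[0,0,0,0,0,0,0.3],[0,0,0,0,0,0,0.3]]"
python3 - <<'E'
from geo import *
import cv2
plan(589,37.5,20,-20)
s=capture('side')['frame'][:,:,::-1]
f=lambda i,x,y:cv2.resize(i[y:y+150,x:x+200],None,fx=4,fy=4,interpolation=cv2.INTER_CUBIC)
cv2.imwrite('pics/f.png',f(s,270,170))
E
```

```text
clock: 5.08
eef_pos: [586.3, 38.1, 96.6]
orientation: [-2.568, -1.808, 0.004]
wrist_force: [0.1, 0.3, -1.1]
opening: 0.399
gripper_force: 15.0
pos [586.3  38.1  96.6] rotvec(tool) [-0.003  0.001  0.005] shift [ 0.3  2.8 76.6]
```

View pics/f.png

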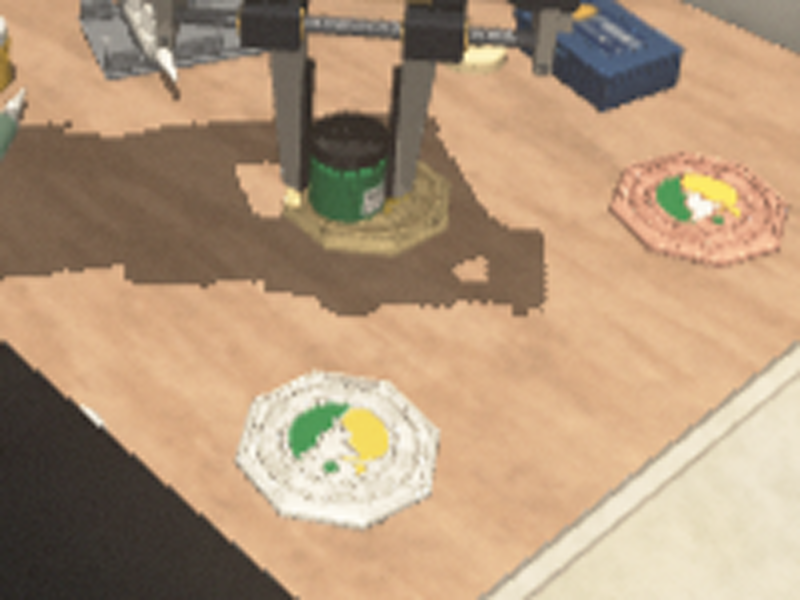

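Silver medal is centred at about (338,444) in this side crop; the jar hangs over the gold medal's image because it is raised.

Run:
```python
from geo import *
print(world('side',270+338.5/4-.5,170+444.5/4-.5,8), crop('side',235,145,634,367,8))
```

```text
[559.95618689 -55.01310702   8.        ] [624.79679803 124.29013944   8.        ]
```

```bash
python3 steer.py "[[0,0,0,-0.2,4,10,0.3],[0,0,0,0,0,20,0.3],[0,0,0,0,0,20,0.3],[0,0,0,0,0,15,0.3],[0,0,0,0,0,8,0.3],[0,0,0,0,0,0,0.3],[0,0,0,0,0,2,0.3],[0,0,0,0,0,0,0.3],[0,0,0,0,0,0,0.3]]"
python3 -c "
from geo import *
plan(590,36.5,19,-20)"
```

```text
clock: 5.88
eef_pos: [592.5, 36.7, 23.2]
orientation: [2.568, 1.808, 0.001]
wrist_force: [-0.9, 0.0, -1.4]
opening: 0.401
gripper_force: 15.0
pos [592.5  36.7  23.2] rotvec(tool) [ 0.001 -0.     0.005] shift [-1.1 -2.3  4.2]
```

```bash
python3 steer.py "[[0,0,0,-0.3,-2,1.5,0.3],[0,0,0,0,0,1,0.3],[0,0,0,0,0,1,0.3],[0,0,0,0,0,0,0.3],[0,0,0,0,0,0,0.3]]"
```

```text
clock: 6.3
eef_pos: [591.2, 37.3, 21.3]
orientation: [2.568, 1.808, 0.003]
wrist_force: [-3.4, 0.6, 18.2]
opening: 0.399
gripper_force: 15.0
```

```bash
python3 steer.py "[[0,0,0,0,0,-1,0.3],[0,0,0,0,0,0,0.6],[0,0,0,0,0,0,0.7],[0,0,0,0,0,0,0.8],[0,0,0,0,0,0,0.8],[0,0,0,0,0,0,0.8],[0,0,0,0,0,0,0.8]]"
python3 steer.py "[[0,0,0,0,0,-10,0.8],[0,0,0,0,0,-20,0.8],[0,0,0,0,0,-40,0.8],[0,0,0,0,0,-40,0.8],[0,0,-0.12,0,0,0,1],[0,0,-0.12,0,0,0,1],[0,0,-0.12,0,0,0,1],[0,0,-0.12,0,0,0,1],[0,0,-0.12,0,0,0,1],[0,0,-0.12,0,0,0,1]]"
python3 -c "
from geo import *
plan(416,196,130,155.6)"
```

```text
clock: 6.88
eef_pos: [590.1, 37.1, 19.9]
orientation: [-2.569, -1.808, 0.0]
wrist_force: [-0.3, -0.1, 1.0]
opening: 0.792
gripper_force: 0.0
clock: 7.72
eef_pos: [590.2, 37.1, 130.9]
orientation: [1.759, 2.602, 0.0]
wrist_force: [-0.6, 0.0, -0.5]
opening: 1.0
gripper_force: 0.0
pos [590.2  37.1 130.9] rotvec(tool) [ 0.000e+00  1.000e-03 -2.334e+00] shift [-72.7 224.3   0.9]
```

```bash
python3 steer.py "[[0,0,-0.123,0,0,0,1],[0,0,-0.123,0,0,0,1],[0,0,-0.123,0,0,0,1],[0,0,-0.123,0,0,0,1],[0,0,-0.123,0,0,0,1],[0,0,-0.123,0,0,0,1],[0,0,-0.123,0,0,0,1],[0,0,-0.123,0,0,0,1],[0,0,-0.123,0,0,0,1],[0,0,-0.123,0,0,0,1]]"
python3 steer.py "[[0,0,-0.123,0,0,0,1],[0,0,-0.123,0,0,0,1],[0,0,-0.123,0,0,0,1],[0,0,-0.123,0,0,0,1],[0,0,-0.123,0,0,0,1],[0,0,-0.123,0,0,0,1],[0,0,-0.123,0,0,0,1],[0,0,-0.123,0,0,0,1],[0,0,-0.12,0,0,0,1],[0,0,0,0,0,0,1]]"
python3 steer.py "[[0,0,0,-12,37,0,1],[0,0,0,-12,37,0,1],[0,0,0,-12,37,0,1],[0,0,0,-12,37,0,1],[0,0,0,-12,37,0,1],[0,0,0,-12,37,0,1],[0,0,0,0,0,0,1],[0,0,0,0,0,0,1]]"
python3 - <<'E'
from geo import *
import cv2
plan(416,196,13,155.6)
t=capture('top')['frame'][:,:,::-1]
f=lambda i,x,y:cv2.resize(i[y:y+150,x:x+200],None,fx=4,fy=4,interpolation=cv2.INTER_CUBIC)
cv2.imwrite('pics/g.png',f(t,240,130))
E
```

```text
clock: 8.55
eef_pos: [590.2, 37.1, 130.8]
orientation: [-0.065, 3.141, 0.0]
wrist_force: [-0.3, 0.4, 0.2]
opening: 0.997
gripper_force: 0.0
clock: 9.38
eef_pos: [590.2, 37.1, 130.8]
orientation: [-1.701, 2.64, -0.0]
wrist_force: [-0.5, 0.5, -0.0]
opening: 1.001
gripper_force: 0.0
clock: 10.05
eef_pos: [417.6, 196.5, 130.7]
orientation: [-1.694, 2.645, -0.0]
wrist_force: [0.7, -0.6, 0.0]
opening: 1.002
gripper_force: 0.0
pos [417.6 196.5 130.7] rotvec(tool) [-0.     0.    -0.006] shift [  1.1   1.3 117.7]
```

View pics/g.png

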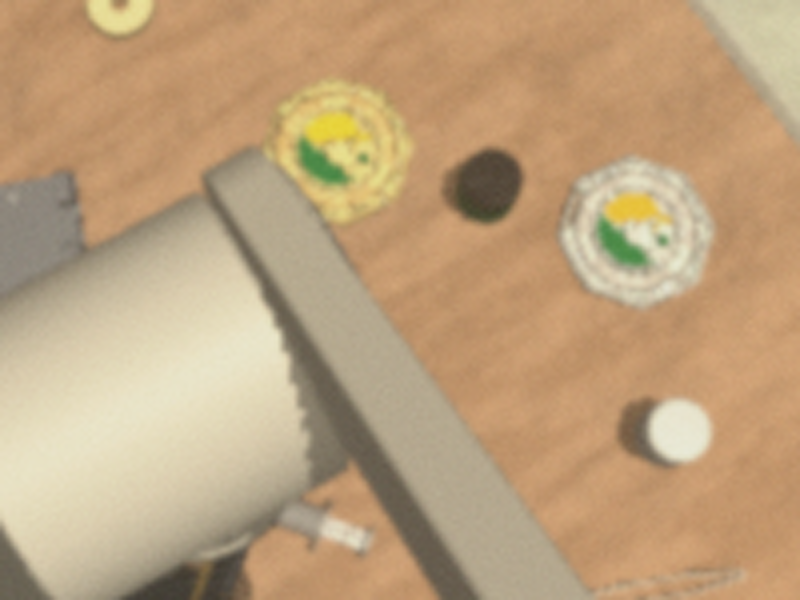

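The jar stands between the medals, cap at (490,184) in the crop, with gold at (338,150) and silver at (636,231). I'll check that against the midpoint, then grasp the syringe.

```bash
python3 - <<'E'
from geo import *
W=lambda u,v,z:world('top',240+(u+.5)/4-.5,130+(v+.5)/4-.5,z)
g,s,j=W(338,150,8),W(636,231,8),W(490,184,42); print(g,s,(g+s)/2,j)
E
python3 steer.py "[[0,0,-0.006,1,1,30,1],[0,0,0,0,0,35,1],[0,0,0,0,0,30,1],[0,0,0,0,0,15,1],[0,0,0,0,0,7.5,1],[0,0,0,0,0,0,1],[0,0,0,0,0,0,1],[0,0,0,0,0,0,1]]"
```

```text
[620.69671914 126.35996662   8.        ] [556.19275676 -50.85224696   8.        ] [588.44473795  37.75385983   8.        ] [583.35807766  39.46371124  42.        ]
clock: 10.77
eef_pos: [418.7, 194.5, 13.0]
orientation: [-1.698, 2.642, -0.0]
wrist_force: [1.0, 0.5, 0.2]
opening: 1.002
gripper_force: 0.0
```

```bash
python3 steer.py "[[0,0,0,0,0,0,0.1],[0,0,0,0,0,0,0.1],[0,0,0,0,0,0,0.1],[0,0,0,0,0,0,0.1],[0,0,0,0,0,0,0.1],[0,0,0,0,0,0,0.1],[0,0,0,0,0,0,0.1],[0,0,0,0,0,0,0.1],[0,0,0,0,0,0,0.1],[0,0,0,0,0,0,0.1]]" 15
python3 steer.py "[[0,0,0,0,0,0,0.1],[0,0,0,0,0,0,0.1],[0,0,0,0,0,0,0.1],[0,0,0,0,0,0,0.1]]"
```

```text
clock: 11.6
eef_pos: [417.3, 194.9, 12.6]
orientation: [-1.702, 2.64, 0.0]
wrist_force: [-0.6, -0.0, -0.9]
opening: 0.297
gripper_force: 0.0
clock: 11.93
eef_pos: [417.3, 194.9, 12.6]
orientation: [1.702, -2.64, -0.0]
wrist_force: [0.4, 0.1, 0.5]
opening: 0.211
gripper_force: 15.0
```

```bash
python3 steer.py "[[0,0,0,0,0,-10,0.1],[0,0,0,0,0,-20,0.1],[0,0,0,0,0,-25,0.1],[0,0,0,0,0,-25,0.1],[0,0,0,0,0,-15,0.1],[0,0,0.06,0,0,0,0.1],[0,0,0.12,0,0,0,0.1],[0,0,0.12,0,0,0,0.1],[0,0,0.12,0,0,0,0.1],[0,0,0.12,0,0,0,0.1]]"
python3 steer.py "[[0,0,0.12,0,0,0,0.1],[0,0,0.12,0,0,0,0.1],[0,0,0.12,0,0,0,0.1],[0,0,0.12,0,0,0,0.1],[0,0,0.12,0,0,0,0.1],[0,0,0.12,0,0,0,0.1],[0,0,0.12,0,0,0,0.1],[0,0,0.12,0,0,0,0.1],[0,0,0.12,0,0,0,0.1],[0,0,0.12,0,0,0,0.1]]"
python3 steer.py "[[0,0,0.12,0,0,0,0.1],[0,0,0.12,0,0,0,0.1],[0,0,0.12,0,0,0,0.1],[0,0,0.12,0,0,0,0.1],[0,0,0.12,0,0,0,0.1],[0,0,0.12,0,0,0,0.1],[0,0,0.12,0,0,0,0.1],[0,0,0,0,0,0,0.1],[0,0,0,0,0,0,0.1]]"
python3 -c "
from geo import *
plan(581.3,324,100,5.5)"
```

```text
clock: 12.77
eef_pos: [417.3, 194.9, 108.4]
orientation: [-0.927, 3.001, 0.0]
wrist_force: [1.1, 0.3, -0.6]
opening: 0.209
gripper_force: 15.0
clock: 13.6
eef_pos: [417.2, 194.8, 108.3]
orientation: [0.929, 3.001, 0.0]
wrist_force: [0.5, 0.0, 0.2]
opening: 0.21
gripper_force: 15.0
clock: 14.35
eef_pos: [417.4, 194.9, 108.1]
orientation: [2.061, 2.371, 0.001]
wrist_force: [-0.9, -0.4, -0.7]
opening: 0.21
gripper_force: 15.0
pos [417.4 194.9 108.1] rotvec(tool) [ 0.    -0.     0.044] shift [112.8 175.6   8.1]
```

```bash
python3 steer.py "[[0,0,0.044,10,15,0,0.1],[0,0,0,20,30,0,0.1],[0,0,0,20,32,0,0.1],[0,0,0,20,32,0,0.1],[0,0,0,20,32,0,0.1],[0,0,0,14,21,4,0.1],[0,0,0,6,9,4,0.1],[0,0,0,0,0,0,0.1],[0,0,0,0,0,0,0.1],[0,0,0,0,0,0,0.1]]"
python3 - <<'E'
from geo import *
import cv2
plan(581.3,324,40,5.5)
s=capture('side')['frame'][:,:,::-1];t=capture('top')['frame'][:,:,::-1]
f=lambda i,x,y:cv2.resize(i[y:y+120,x:x+80],None,fx=5,fy=5,interpolation=cv2.INTER_CUBIC)
cv2.imwrite('pics/h0.png',np.hstack([f(s,270,90),f(t,210,130)]))
h=cv2.cvtColor(np.ascontiguousarray(t),cv2.COLOR_BGR2HSV)
m=(h[...,2]<85).astype(np.uint8); n,l,st,ce=cv2.connectedComponentsWithStats(m)
for i in range(1,n):
    if 40<st[i][4]<400 and 340<ce[i][0]<390 and 140<ce[i][1]<210: print(st[i],ce[i],world('top',*ce[i],42))
print(robot.get_state()['clock'])
E
```

```text
clock: 15.18
eef_pos: [575.4, 319.6, 99.3]
orientation: [-2.115, -2.322, 0.003]
wrist_force: [-0.6, -0.6, -0.2]
opening: 0.216
gripper_force: 15.0
pos [575.4 319.6  99.3] rotvec(tool) [-0.002  0.001 -0.003] shift [ 3.8  6.3 59.3]
[354 168  15  17 191] [361.27748691 176.30366492] [581.85918731  41.61364363  42.        ]
15.2833
```

```bash
python3 -c "
from geo import *
plan(581.2,325.5,50,5.5)"
python3 steer.py "[[0,0,0,5.3,6.1,10,0.1],[0,0,0,0,0,20,0.1],[0,0,0,0,0,15,0.1],[0,0,0,0,0,5,0.1],[0,0,0,0,0,0,0.1],[0,0,0,0,0,0,0.1],[0,0,0,0,0,0,0.1]]"
python3 -c "
from geo import *
plan(581.2,325.5,21,5.5)"
```

```text
pos [575.9 319.8  99.8] rotvec(tool) [-0.001  0.    -0.004] shift [ 5.2  5.9 49.8]
clock: 15.87
eef_pos: [583.1, 326.9, 50.4]
orientation: [2.117, 2.321, 0.002]
wrist_force: [0.4, -0.5, -0.0]
opening: 0.214
gripper_force: 15.0
pos [583.1 326.9  50.4] rotvec(tool) [ 0.001 -0.001 -0.004] shift [-1.2 -2.1 29.4]
```

```bash
python3 steer.py "[[0,0,0,-0.6,-1.2,8,0.1],[0,0,0,0,0,8,0.1],[0,0,0,0,0,0,0.1],[0,0,0,0,0,0,0.1]]"
python3 steer.py "[[0,0,0,0,0,3,0.1],[0,0,0,0,0,3,0.1],[0,0,0,0,0,0,0.1],[0,0,0,0,0,0,0.1]]"
```

```text
clock: 16.2
eef_pos: [580.9, 325.6, 32.9]
orientation: [-2.117, -2.321, 0.002]
wrist_force: [-0.2, 0.1, 0.5]
opening: 0.218
gripper_force: 15.0
clock: 16.53
eef_pos: [581.3, 325.8, 27.4]
orientation: [-2.117, -2.321, 0.0]
wrist_force: [0.5, -0.7, -0.1]
opening: 0.214
gripper_force: 15.0
```

```bash
python3 steer.py "[[0,0,0,0,0,2,0.1],[0,0,0,0,0,2,0.1],[0,0,0,0,0,0,0.1],[0,0,0,0,0,0,0.1]]"
python3 steer.py "[[0,0,0,0,0,1.5,0.1],[0,0,0,0,0,0,0.1],[0,0,0,0,0,0,0.1]]"
```

```text
clock: 16.87
eef_pos: [581.7, 326.0, 23.7]
orientation: [2.117, 2.321, 0.001]
wrist_force: [1.4, -0.7, -0.1]
opening: 0.216
gripper_force: 15.0
clock: 17.12
eef_pos: [582.0, 326.1, 22.4]
orientation: [2.116, 2.321, 0.002]
wrist_force: [1.9, 1.0, 2.2]
opening: 0.212
gripper_force: 15.0
```

```bash
python3 steer.py "[[0,0,0,0,0,1,0.1],[0,0,0,0,0,0.5,0.1],[0,0,0,0,0,0,0.1],[0,0,0,0,0,0,0.1]]"
```

```text
clock: 17.45
eef_pos: [582.4, 326.2, 21.1]
orientation: [2.116, 2.321, 0.003]
wrist_force: [5.7, 0.5, 4.5]
opening: 0.212
gripper_force: 15.0
```

```bash
python3 steer.py "[[0,0,0,0,1.5,0,0.1],[0,0,0,0,0,0.5,0.1],[0,0,0,0,0,0,0.1],[0,0,0,0,0,0,0.1]]"
```

```text
clock: 17.78
eef_pos: [582.9, 326.1, 20.4]
orientation: [-2.117, -2.321, 0.0]
wrist_force: [2.3, -0.2, 8.0]
opening: 0.213
gripper_force: 15.0
```

Seated at the expected height (about 20.6), so I'll release with a small opening.

```bash
python3 steer.py "[[0,0,0,0,0,0,0.25],[0,0,0,0,0,0,0.3],[0,0,0,0,0,0,0.35],[0,0,0,0,0,0,0.35],[0,0,0,0,0,0,0.35]]"
python3 steer.py "[[0,0,0,0,0,-10,0.35],[0,0,0,0,0,-20,0.35],[0,0,0,0,0,-30,0.35],[0,0,0,0,0,-40,0.35],[0,0,0,0,0,-40,0.35],[0,0,0,-10,-35,0,0.35],[0,0,0,-10,-35,0,0.35],[0,0,0,-10,-35,0,0.35],[0,0,0,-10,-35,0,0.35],[0,0,0,-10,-35,0,0.35]]"
python3 -c "
from geo import *
plan(300,500,200,5.5)"
```

```text
clock: 18.2
eef_pos: [582.4, 325.8, 19.6]
orientation: [-2.117, -2.321, 0.002]
wrist_force: [-0.1, -0.1, -0.1]
opening: 0.348
gripper_force: 0.0
clock: 19.03
eef_pos: [411.6, 259.4, 160.7]
orientation: [2.117, 2.321, 0.001]
wrist_force: [-0.1, 0.1, 0.3]
opening: 0.35
gripper_force: 0.0
pos [411.6 259.4 160.7] rotvec(tool) [ 0.    -0.    -0.004] shift [250.2 -88.  -39.3]
```

```bash
python3 steer.py "[[0,0,0,36,-12,-6,0.35],[0,0,0,36,-12,-6,0.35],[0,0,0,36,-12,-6,0.35],[0,0,0,36,-12,-6,0.35],[0,0,0,36,-12,-6,0.35],[0,0,0,36,-12,-6,0.35],[0,0,0,36,-12,-6,0.35],[0,0,0,0,0,0,0.35],[0,0,0,0,0,0,0.35]]"
python3 - <<'E'
import cv2,numpy as np
from workcell import robot, ticket, capture
s=capture('side')['frame'][:,:,::-1];t=capture('top')['frame'][:,:,::-1]
cv2.imwrite('pics/s_end.png',s);cv2.imwrite('pics/t_end.png',t)
f=lambda i,x,y:cv2.resize(i[y:y+60,x:x+80],None,fx=5,fy=5,interpolation=cv2.INTER_CUBIC)
cv2.imwrite('pics/i.png',np.vstack([np.hstack([f(s,280,145),f(t,205,165)]),np.hstack([f(s,310,215),f(t,330,150)])]))
E
```

```text
clock: 19.78
eef_pos: [305.5, 504.8, 202.8]
orientation: [-2.113, -2.324, -0.001]
wrist_force: [1.0, -0.5, 0.1]
opening: 0.351
gripper_force: 0.0
```

View pics/i.png

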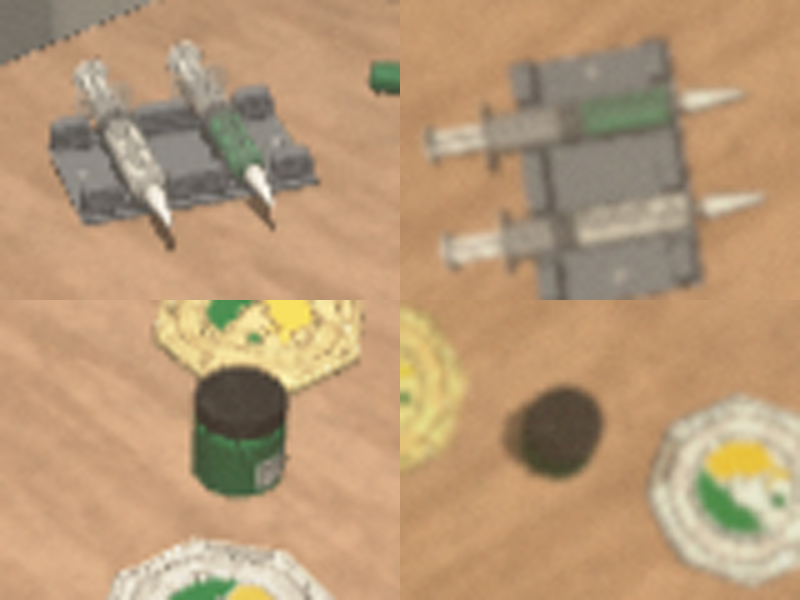

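The green syringe is down in the groove, nozzles pointing the same way. In the top panel, green nozzle (745,95) and white (763,198) match the rest's slope to under 1 mm. The jar is upright; cap centre is (564,427) in the top panel and its bottom front rim is at (238,497) in the side panel. Checking the jar position in both views.

Run:
```python
from geo import *
print('top',world('top',330+164.5/5-.5,150+127.5/5-.5,42))
def pr(c,P):
    f,cx,cy,E=K[c]; q=E[:,:3]@P+E[:,3]; return np.array([f*q[0]/q[2]+cx,f*q[1]/q[2]+cy])
th=np.linspace(0,6.283,90)
for x,y in((590,37),(585,40),(592.4,34.6)):
    r=lambda c,R,z:np.array([pr(c,np.array([x+R*np.cos(t),y+R*np.sin(t),z])) for t in th])
    b,t=(r('side',19,0)-[310,215]+.5)*5,(r('side',18.5,42)-[310,215]+.5)*5
    print(x,y,'side bottom row',b[:,1].max()+300,'cols',b[:,0].min(),b[:,0].max(),'top row',t[:,1].min()+300,'cap cols',t[:,0].min(),t[:,0].max())
print('mid top 588.3 37.9, mid side 592.4 34.6')
```

```text
top [584.82738492  38.67114664  42.        ]
590 37 side bottom row 503.3131477617586 cols 188.58076322841413 281.86149180595294 top row 362.9160340332247 cap cols 192.57647014132658 286.00158763848356
585 40 side bottom row 500.0232179459009 cols 174.94473055190468 267.98340159559984 top row 359.9469951284948 cap cols 178.5448332669884 271.7206148108298
592.4 34.6 side bottom row 506.50707902021367 cols 195.73188158486005 289.2174296616804 top row 365.8108056199558 cap cols 199.93929925589612 293.5754280877839
mid top 588.3 37.9, mid side 592.4 34.6
```

```bash
python3 -c "
from workcell import robot, ticket, capture
print(ticket.hand_in())"
```

```text
the job is handed in; nothing more can be done
None
```

I handed the job in at about 20 s: the green jar stands upright about 3 mm from the midpoint between the gold and silver medals, and the green syringe lies seated in the free groove, within 1 mm of level with the white one and with its nozzle pointing the same way.

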